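# Roll the tin at the back forward into the front row

## Robot

A 6-joint arm with a two-finger parallel gripper is mounted at the origin on the work surface. World frame = base frame: x ahead of the robot, y to its left, z up, the work surface at z = 0. Lengths are in mm, angles in rad, forces in N, time in s.
With the tool pointing down it reaches from about 325 to 850 mm from the base axis. Payload 4.4 kg.
Tool frame: the origin (TCP) lies midway between the tips of the shut fingers; the grasp point (between the pads) lies 19 mm behind it; z points along the fingers, x is the direction in which the jaws open and shut, and the axes are right-handed (so a half turn about z gives the same grasp; the last joint's range is limited). The gripper opens to 94 mm and grips with 3 to 60 N. Pads are 16 mm wide; open, the fingers measure 119 mm over their backs; the gripper's body (75 mm by 177 mm) begins 78 mm behind the grasp point.
Start: joints at [-1.333, 0.207, 1.542, -0, 1.393, -0.15], TCP at [217.426, -532.309, 205.447] pointing down, gripper open.
Joint ranges: [-2.73, 2.73], [-0.86, 2.22], [0.23, 2.46], [-1.11, 4.25], [0.08, 2.63], [-2.82, 2.82]. Speed limits (rad/s): [2.79, 2.79, 3.14, 3.14, 3.14, 3.14].

## Interface

Orientations are given as [roll, pitch, yaw] about the fixed x, y, z axes, in that order (R = Rz(yaw) Ry(pitch) Rx(roll)).
In Python, from workcell import env gives the robot as it stands.
- The arm moves only by the tool apply_moves, never from a script. Its argument "commands" is a list of rows, each a list of 4 numbers: the shift along the tool's x, y, z normalised to -1 to 1, where 1 is 25 mm, then the turn about the tool's z normalised to -1 to 1, where 1 is 0.08 rad. A call has 1 to 5 rows; each row shifts and turns the commanded pose from where the row before left it, along the tool's axes as they then stand; what a row does not reach is not made up. A row lasts 1/12 s, in which the tool goes at most 41.7 mm and 7.16 degrees, less where a joint would pass 70% of its speed; a pose out of reach is approached as far as the arm can. A call with a number of a shift or a turn outside -1 to 1 is refused whole. A call with a gripper value outside its range is refused whole. "fingers" is the opening, from -1 (shut) to 1 (fully open), set as the call begins (left out, the last holds). The fingers move at their own pace and stop on an object; "newtons" is the grip in N (left out, the last holds). Time passes only in rows, so rows that do not move let the fingers close. It gives the time, the measured TCP pose, the force and the opening at its end, in the units of the state.
- env.sense(): the state, without advancing time (a new reading comes with each control period).
- env.read_camera(name): name is "scene" or "top" or "wrist"; returns a dict with "frame" (384x512x3 uint8, blue, green, red), "intrinsics" (3x3 intrinsics, pixels), "eye" and "attitude" of the camera in the world; the wrist camera has in their place "T_tool_cam" (4x4, takes a point from camera to tool coordinates, whose origin is the TCP and whose axes are the tool frame's). Camera axes: x right, y down, z forward; pixel columns grow to the right and rows downward; lengths in mm; the calibration is good to about 2 mm. A picture is of the moment at which its call begins: read the wrist's pose just before it. There is no depth.
- env.sign_off(): hands the job in, once; it reports no verdict.
The state is a dict: "t": time; "joint_pos": joint angles; "dq": joint speeds; "tau": joint torques, N m; "tcp_pos": TCP position; "eef_rot": TCP orientation; "ft_force": force on the tool from outside, world axes, zero at the start; "torque": the same for the moment, N m; "opening": finger opening in mm.
Only numpy, scipy, OpenCV 4.12 (cv2) and the standard library are available. Lean on these libraries where they do the work, as an engineer would, in place of code of your own. Each camera call takes 0.05 s, during which the arm holds its last target. There are 200 camera calls.

## Task

On the low display step one big fruit tin lies on its side behind the empty place in the front row. With your fingertips on top of it, roll it forward (never pushing it from behind or lifting it, and keeping it under control, with no flicking) until it lies in that place, squarely in line with the two front tins, then take your fingers off it. Leave the front tins and the jars where they are.

Things in the scene. Friction and masses are not known exactly. Their poses are not given: they have to be found in the camera images.
- tin: Tin to roll: full, closed, lying on its side, 99 mm diameter, 119 mm long, 0.7 to 1 kg, white wrapper, two thin green bands, steel ends; like the front tins but in the second row. Origin at its middle, on its axis; y is its axis, x and z turn as it rolls. Starts 80 to 160 mm behind its place, up to 0.08 rad crooked. Rolls on the liner without slipping; slows at about 0.25 m/s2 when let go.
- place: The empty place in the front row (left, middle or right of three). Origin on the liner under where the tin's middle belongs, 49.5 mm below it; x points to the back of the step, away from the robot (the tin comes along -x), y along the row (the tin's axis ends parallel to it), z up. The step's front edge, with a small blank price ticket, is 68 mm in front.
- front_tin_1: A tin like the one to roll, lying in the front row in another of the three places; loose, rolls easily. Same size and same axes; origin at its middle. The places are 165 mm apart along the row, so 46 mm stay free between the ends of neighbouring tins.
- front_tin_2: The other front tin, as front_tin_1, in the third place.
- jar_1: A full jam jar standing on the step 150 to 190 mm behind front_tin_1: 68 mm in diameter, 92 mm high, loose. Origin at the centre of its underside.
- jar_2: A jam jar like jar_1, standing 150 to 190 mm behind front_tin_2.
- step: The display step: a level pine board 360 mm deep (x), 540 mm wide (y), fixed to the table, its lined top 45 mm above the table, with open edges all round. Origin at the centre of its underside; x points to the back, away from the robot. The front row of tins lies 112 mm in front of its centre.
Not all that is in view belongs to the job. What is shaped like the tin but black or pink is not meant.

How it is judged (in metres and radians):
At the end, for the whole second after the job is handed in: The tin lies at rest on the liner in the empty place: its middle within 10 mm of the front row's line and within 25 mm sideways of the middle of the place, its axis within 0.12 rad (7 degrees) of the row; the front tins and jars are within 15 mm of where they stood (x of tin in the frame of place between -0.01 and 0.01 m and y of tin in the frame of place between -0.025 and 0.025 m and z of tin in the frame of place between 0.0435 and 0.0555 m and angle between the y axis of tin and the y axis of place, either way round below 0.12 rad and linear speed of tin below 0.01 m/s and distance of each of front_tin_1, front_tin_2, jar_1, jar_2 from where it was at the start of the episode below 0.015 m); the robot touches nothing.
It fails at once if the tin is pushed from the side or behind: the fingers touch it low down, not on its top (grasp point less than 40 mm above the tin's axis) (contact force between the fingers and tin above 0.5 N and height (world z) of the grasp point below 0.1345 m).
It fails at once if the arm or the gripper's body, not the fingers, pushes the tin (contact force between the arm and tin above 1 N).
It fails at once if the tin is lifted off the step (more than 8 mm) or falls from it (height (world z) of tin above 0.1025 m or height (world z) of tin below 0.0865 m).
It fails at once if the tin is flicked or runs away (faster than 0.3 m/s) (linear speed of tin above 0.3 m/s).
It fails at once if a front tin or a jar is disturbed (moved by more than 15 mm) (distance of any of front_tin_1, front_tin_2, jar_1, jar_2 from where it was at the start of the episode above 0.015 m).
It also fails if it takes over 58 s, if anything falls off the work surface, if the arm or the gripper's body presses on something with over 40 N, if the wrist force passes 120 N, or if a joint passes its speed limit or range.

## Working session

There is one attempt and no reset: what is moved stays moved. The work goes in short steps, Python scripts to look and compute and a tool call to move; the robot and the scene stay as the last step left them, time stands still between calls to the robot, and variables do not carry over. Pictures are saved under pics/ and viewed, about 8 in all and at most 12, crops included, and the job is handed in when it is done.

Besides the shell and the picture viewer there is one more tool, called after "Call:" as a command line: name --pt "numbers of a row" for each row, then --argument value for the rest. apply_moves: Moves the arm, as the interface text tells. Scaled input: -1 to 1 covers 25 mm each way for a shift and 0.08 rad each way for a turn. Its arguments: {"type":"object","properties":{"commands":{"type":"array","items":{"type":"array","items":{"type":"number","minimum":-1,"maximum":1}}},"fingers":{"type":"number"},"newtons":{"type":"number"}},"required":["commands"]}

```bash
ls; mkdir -p pics; python3 - <<'E'
from workcell import env
import cv2,numpy as np
s=env.sense(); print(s)
for n in("scene","top"):
    c=env.read_camera(n); cv2.imwrite(f"pics/{n}0.png",c["frame"]); print(n,c["intrinsics"],c["eye"],c["attitude"])
    np.savez(f"{n}0.npz",**{k:np.array(v) for k,v in c.items()})
a=np.hstack([cv2.imread("pics/top0.png")]);cv2.imwrite("pics/t0.png",a)
E
```

```text
pics
{'t': 0.0, 'joint_pos': array([-1.33350513e+00,  2.07388302e-01,  1.54292097e+00, -5.98778928e-06,
        1.39349929e+00, -1.50517016e-01]), 'dq': array([ 2.37740240e-04, -9.82089264e-05,  4.21061129e-04, -1.34159282e-03,
       -9.18799593e-04,  9.24402088e-04]), 'tau': array([ 7.21117831e-04, -3.70874333e+01, -2.81413668e+01,  6.99718692e-02,
        3.62751028e-02, -1.74351867e-04]), 'tcp_pos': array([ 217.2320235 , -531.52895217,  204.3244564 ]), 'eef_rot': array([-3.14126620e+00,  2.19173307e-03, -1.18298669e+00]), 'ft_force': array([-0.16077194, -0.64162687,  1.19455762]), 'torque': array([0.05874647, 0.01958364, 0.01618653]), 'opening': 94.07067121105818}
scene [[375.03925889   0.         252.01588019]
 [  0.         375.03925889 191.07341007]
 [  0.           0.           1.        ]] [1091.78305293  157.85282237  703.60939384] [-2.34358146  0.01351478  1.73156214]
top [[484.9639979    0.         262.57889594]
 [  0.         484.9639979  188.17928236]
 [  0.           0.           1.        ]] [324.45009093  61.6624131  966.68826788] [-2.95287247 -0.01623596 -1.54122913]
```

View pics/top0.png

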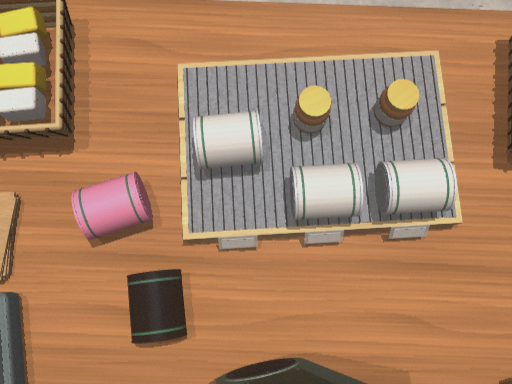

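View pics/scene0.png

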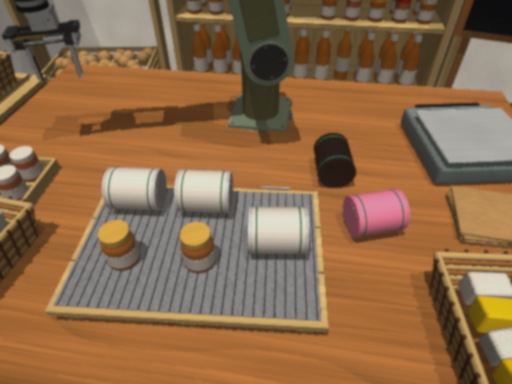

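The top view shows five candidates.
- **White tin at (228,139):** it's in the second row, behind the empty left place, so this is the target.
- **White tins at (327,191) and (415,186):** front row, to be left alone.
- **Pink tin at (112,206) and black tin at (157,306):** decoys.

The jars are at (313,108) and (400,100). Next I'll measure.

```bash
cat > h.py <<'E'
import numpy as np,cv2
from scipy.spatial.transform import Rotation as Ro
def cast(px,K,eye,att,z):
    px=np.atleast_2d(px).astype(float)
    d=np.c_[px,np.ones(len(px))]@np.linalg.inv(K).T@Ro.from_euler('xyz',att).as_matrix().T
    return eye+d*((z-eye[2])/d[:,2])[:,None]
def tins(img):
    """white blobs incl. thin green bands: list of (contour)"""
    hsv=cv2.cvtColor(img,cv2.COLOR_BGR2HSV)
    m=((hsv[...,1]<40)&(hsv[...,2]>165)).astype(np.uint8)
    m=cv2.morphologyEx(m,cv2.MORPH_CLOSE,np.ones((5,5)))
    m=cv2.morphologyEx(m,cv2.MORPH_OPEN,np.ones((9,9)))
    cs,_=cv2.findContours(m,cv2.RETR_EXTERNAL,cv2.CHAIN_APPROX_NONE)
    return [c[:,0] for c in cs if cv2.contourArea(c)>1500],m
def axis(c,K,eye,att,R=49.5,z=94.5):
    """tin pose: silhouette long edges cast onto the axis plane -> fitted front/back lines -> bisector (corrected)"""
    P=cast(c,K,eye,att,z)[:,:2]
    r=cv2.minAreaRect(P.astype(np.float32)); b=cv2.boxPoints(r)
    return P,r
E
python3 - <<'E'
from h import *
d=np.load("top0.npz");img=d["frame"];K,e,a=d["intrinsics"],d["eye"],d["attitude"]
print(np.round(cast([(178,63),(440,51),(462,221),(185,240)],K,e,a,45),0))
cs,m=tins(img)
out=img.copy()
for c in cs:
    P,r=axis(c,K,e,a)
    if not(P[:,0].mean()>350 and abs(P[:,1].mean())<350): pass
    # tangent edges: by x' extents over the middle of the tin
    y=P[:,1];y0,y1=np.percentile(y,[0,100]);sel=(y>y0+25)&(y<y1-25)
    xm=np.median(P[sel,0]);f=P[sel&(P[:,0]<xm)];bk=P[sel&(P[:,0]>xm)]
    lf=np.polyfit(f[:,1],f[:,0],1);lb=np.polyfit(bk[:,1],bk[:,0],1);ym=(y0+y1)/2
    # tangents from the eye in the section: bisector of the two ray angles hits the axis
    t=[np.arctan2(np.polyval(l,ym)-e[0],e[2]-94.5) for l in(lf,lb)]
    x=e[0]+np.tan(np.mean(t))*(e[2]-94.5)
    print(c.mean(0).round(),"x %.1f y %.1f..%.1f  slopes(dx/dy) %.3f %.3f"%(x,y0,y1,lf[0],lb[0]),"apparent R",(e[2]-94.5)/np.cos(np.mean(t))*np.sin(np.diff(t)/2))
    cv2.drawContours(out,[c[:,None]],-1,(0,0,255),1)
cv2.imwrite("pics/m0.png",cv2.resize(out[40:250,160:480],None,fx=2.4,fy=2.4))
E
```

```text
[[ 754.  231.   45.]
 [ 800. -305.   45.]
 [ 449. -333.   45.]
 [ 396.  196.   45.]]
[327. 187.] x 496.7 y -130.3..-2.6  slopes(dx/dy) -0.099 -0.090 apparent R [40.76181061]
[421. 182.] x 512.6 y -304.6..-176.9  slopes(dx/dy) -0.093 -0.079 apparent R [40.39786529]
[227. 135.] x 590.3 y 57.4..187.1  slopes(dx/dy) -0.150 -0.130 apparent R [39.47823884]
```

View pics/m0.png

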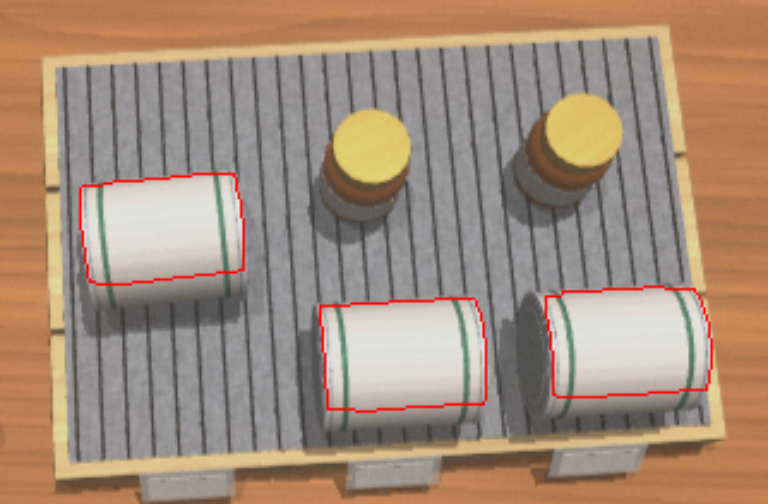

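The mask leaves out the shaded front side, so I'll use the clean back silhouette edge and the known radius.

```bash
cat >> h.py <<'E'
def tinpose(c,K,eye,att,R=49.5,z=94.5):
    """axis from the plane through the eye and the back (upper) silhouette edge; ends from that edge's corners"""
    u=c[:,0];lo,hi=u.min(),u.max();E=[]
    for k in range(lo+8,hi-11): E.append((k,c[u==k,1].min()-.5))
    v=np.polyfit(*np.array(E).T,1)
    for _ in range(2):
        E=[q for q in E if abs(np.polyval(v,q[0])-q[1])<1]; v=np.polyfit(*np.array(E).T,1)
    near=[k for k in range(lo,hi+1) if abs(c[u==k,1].min()-.5-np.polyval(v,k))<1.6]
    ends=np.array([(k,np.polyval(v,k)) for k in(near[0]-.5,near[-1]+.5)])
    d=cast(ends,K,eye,att,z)-eye; n=np.cross(d[0],d[1]);n/=np.linalg.norm(n)
    if n[0]<0:n=-n                       # points to the back
    L=[]
    for q in range(2):                   # touch point ray -> foot at axis height
        a=cast(ends[q:q+1],K,eye,att,z)[0]; L.append(a)
    L=np.array(L); w=L[1]-L[0]; w/=np.linalg.norm(w)   # axis direction (in plane z)
    p=np.cross(w,[0,0,1]); p*=np.sign(p[0])            # horizontal, to the back
    s=R/(p@n)                            # shift so that n.(x-eye)=-R
    C=L-s*p
    zt=z+R*n[2]                          # height of touch line -> end coordinates along w
    T=np.array([cast(ends[q:q+1],K,eye,att,zt)[0] for q in range(2)])
    t=(T-C[0])@w; mid=C[0]+w*t.mean()
    return mid, w[0]/w[1], t[1]-t[0]
E
python3 - <<'E'
from h import *
d=np.load("top0.npz");img=d["frame"];K,e,a=d["intrinsics"],d["eye"],d["attitude"]
M=[tinpose(c,K,e,a) for c in tins(img)[0]]
for m in M: print(m[0].round(1),"slope %.3f len %.0f"%m[1:])
f1,f2,t=[m[0] for m in M]
r=f1-f2;g=np.linalg.norm(r);r/=g;pl=f1+165*r;b=np.array([-r[1]*-1,-r[0],0]);b=np.cross(r,[0,0,1]);b*=np.sign(b[0])
print("spacing",g,"row slope",r[0]/r[1],"place",pl.round(1),"tin behind",(t-pl)@b,"along",(t-pl)@r,"back dir",b)
np.savez("place.npz",pl=pl,b=b,r=r)
E
```

```text
[488.4 -64.9  94.5] slope -0.094 len 120
[ 504.2 -241.3   94.5] slope -0.071 len 104
[580.3 119.7  94.5] slope -0.137 len 120
spacing 177.11554866280596 row slope -0.0897433784628313 place [473.7  99.4  94.5] tin behind 108.05100246325259 along 10.669512232436132 back dir [ 0.99599723  0.08938416 -0.        ]
```

Call:
apply_moves --pt "0 0 0 0.8" --pt "0 0 0 0.8" --pt "0 0 0 0.8" --pt "0 0 0 0.75" --pt "0 0 0 0" --fingers 0.28

```text
t: 0.52
tcp_pos: [217.3, -531.9, 204.8]
eef_rot: [3.141, 0.001, -1.436]
ft_force: [-0.3, -0.3, -0.6]
opening: 64.2
```

Call:
apply_moves --pt "-0.85 -0.66 0 0" --pt "-0.85 -0.66 0 0" --pt "-0.85 -0.66 0 0" --pt "-0.85 -0.66 0 0" --pt "-0.85 -0.66 0 0"

```text
t: 0.93
tcp_pos: [285.0, -414.5, 205.1]
eef_rot: [3.141, 0.001, -1.434]
ft_force: [0.1, -0.7, 0.4]
opening: 60.3
```

Call:
apply_moves --pt "-0.85 -0.66 0 0" --pt "-0.85 -0.66 0 0" --pt "-0.85 -0.66 0 0" --pt "-0.85 -0.66 0 0" --pt "-0.85 -0.66 0 0"

```text
t: 1.35
tcp_pos: [352.4, -298.0, 205.2]
eef_rot: [3.141, 0.0, -1.433]
ft_force: [0.7, -0.3, 0.4]
opening: 60.3
```

Call:
apply_moves --pt "-0.85 -0.66 0 0" --pt "-0.85 -0.66 0 0" --pt "-0.85 -0.66 0 0" --pt "-0.85 -0.66 0 0" --pt "-0.85 -0.66 0 0"

```text
t: 1.77
tcp_pos: [419.8, -181.6, 205.3]
eef_rot: [3.141, 0.0, -1.433]
ft_force: [-0.4, -0.2, -0.0]
opening: 60.1
```

Call:
apply_moves --pt "-0.85 -0.66 0 0" --pt "-0.85 -0.66 0 0" --pt "-0.85 -0.66 0 0" --pt "-0.85 -0.66 0 0" --pt "-0.85 -0.66 0 0"

```text
t: 2.18
tcp_pos: [487.1, -65.2, 205.2]
eef_rot: [3.141, 0.0, -1.433]
ft_force: [0.5, 1.0, -0.4]
opening: 60.1
```

Call:
apply_moves --pt "-0.85 -0.66 0 0" --pt "-0.85 -0.66 0 0" --pt "-0.85 -0.66 0 0" --pt "-0.85 -0.66 0 0" --pt "-0.85 -0.66 0 0"

```text
t: 2.6
tcp_pos: [554.4, 51.2, 205.0]
eef_rot: [3.141, 0.0, -1.433]
ft_force: [0.7, -0.1, -0.6]
opening: 60.1
```

Call:
apply_moves --pt "-0.82 -0.68 0 0" --pt "-0.82 -0.68 0 0" --pt "-0.82 -0.68 0 0" --pt "0 0 0.7 0" --pt "0 0 0.7 0"

```text
t: 3.02
tcp_pos: [598.0, 119.4, 171.0]
eef_rot: [-3.139, -0.0, -1.431]
ft_force: [0.7, -0.3, 0.7]
opening: 60.3
```

```bash
python3 - <<'E'
from workcell import env
import cv2,numpy as np
s=env.sense(); print(s["t"],s["tcp_pos"],s["eef_rot"],s["ft_force"])
a=env.read_camera("wrist")["frame"];c=env.read_camera("scene")["frame"]
cv2.imwrite("pics/w1.png",np.hstack([cv2.resize(a,(400,300)),cv2.resize(c[80:330,100:400],(400,300))]))
E
```

```text
3.0167 [597.97484974 119.38950121 170.98208443] [-3.13851446e+00 -1.70935874e-04 -1.43080162e+00] [ 0.6718812  -0.34850822  0.69018621]
```

View pics/w1.png

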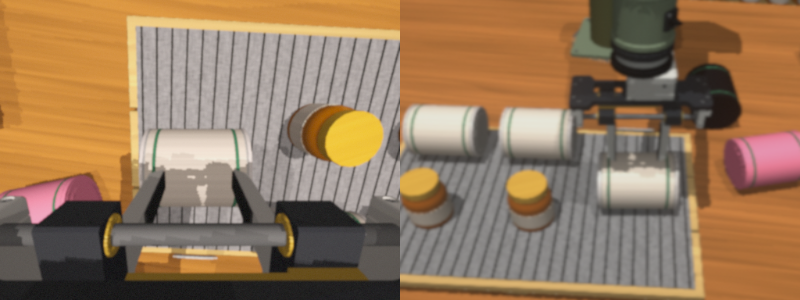

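The fingers straddle the middle of the chosen tin: it's the white one with green bands, wrist px (196,165). Going down until they touch.

Call:
apply_moves --pt "0 0 0.4 0" --pt "0 0 0.4 0" --pt "0 0 0.08 0" --pt "0 0 0.08 0" --pt "0 0 0 0"

```text
t: 3.53
tcp_pos: [596.3, 117.5, 146.3]
eef_rot: [3.141, 0.0, -1.435]
ft_force: [-0.4, -0.1, -0.2]
opening: 60.0
```

Call:
apply_moves --pt "0 0 0.06 0" --pt "0 0 0 0"

```text
t: 3.7
tcp_pos: [596.7, 117.6, 145.4]
eef_rot: [-3.141, -0.0, -1.435]
ft_force: [0.3, 0.7, 0.1]
opening: 60.2
```

Call:
apply_moves --pt "0 0 0.06 0" --pt "0 0 0 0"

```text
t: 3.87
tcp_pos: [596.8, 117.7, 144.0]
eef_rot: [-3.14, -0.0, -1.435]
ft_force: [-0.7, 0.4, 1.5]
opening: 60.2
```

Call:
apply_moves --pt "0 0 0.04 0" --pt "0 0 0 0"

```text
t: 4.03
tcp_pos: [597.5, 117.8, 143.7]
eef_rot: [-3.139, -0.0, -1.435]
ft_force: [0.3, 0.3, 3.7]
opening: 60.1
```

Call:
apply_moves --pt "0 0 0.04 0" --pt "0 0 0 0"

```text
t: 4.2
tcp_pos: [598.3, 117.9, 143.6]
eef_rot: [-3.137, -0.0, -1.435]
ft_force: [0.3, -0.0, 7.8]
opening: 60.2
```

Contact is at z≈143.9. First stroke: 72 mm of fingertip travel, which should roll the tin about 36 mm.

Call:
apply_moves --pt "0 0.2 -0.02 0" --pt "0 0.36 -0.02 0" --pt "0 0.36 0 0" --pt "0 0.36 0 0"

```text
t: 4.53
tcp_pos: [565.8, 113.3, 144.1]
eef_rot: [-3.138, -0.0, -1.435]
ft_force: [0.2, -0.6, 6.7]
opening: 60.6
```

Call:
apply_moves --pt "0 0.36 0 0" --pt "0 0.36 0 0" --pt "0 0.36 0.02 0" --pt "0 0.3 0.02 0" --pt "0 0.2 0 0"

```text
t: 4.95
tcp_pos: [525.0, 107.7, 141.9]
eef_rot: [-3.141, -0.001, -1.435]
ft_force: [-0.2, -1.0, 2.3]
opening: 60.3
```

Call:
apply_moves --pt "0 0 0 0" --pt "0 0 0 0"

```text
t: 5.12
tcp_pos: [525.8, 107.9, 141.8]
eef_rot: [-3.141, -0.0, -1.435]
ft_force: [-0.9, -1.1, 5.5]
opening: 60.0
```

Lift gently, then look.

Call:
apply_moves --pt "0 0 -0.06 0" --pt "0 0 -0.1 0" --pt "0 0 -0.5 0" --pt "0 0 -0.6 0" --pt "0 0 0 0"

```text
t: 5.53
tcp_pos: [527.5, 108.4, 175.1]
eef_rot: [-3.137, 0.0, -1.435]
ft_force: [0.6, -0.1, 1.0]
opening: 60.1
```

```bash
python3 - <<'E'
from workcell import env
import cv2,numpy as np
s=env.sense(); print(s["t"],s["tcp_pos"])
c=env.read_camera("top");cv2.imwrite("pics/t1.png",c["frame"]);np.savez("top1.npz",**{k:np.array(v) for k,v in c.items()})
a=env.read_camera("scene")["frame"]
cv2.imwrite("pics/v1.png",np.hstack([cv2.resize(c["frame"][30:260,160:480],(417,300)),cv2.resize(a[120:330,60:350],(383,300))]))
E
```

```text
5.5333 [527.48771924 108.41872486 175.0843756 ]
```

View pics/v1.png

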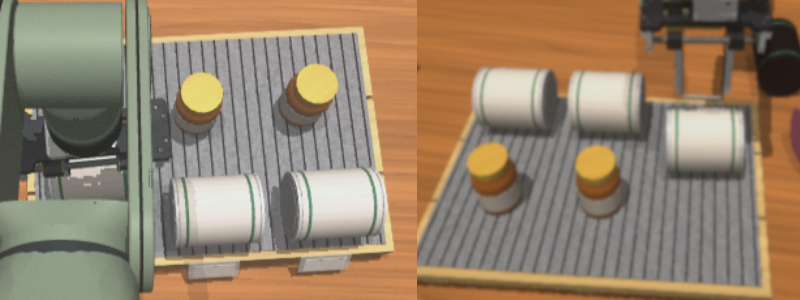

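The top view is blocked by the arm, but the scene view shows the tin at rest and clear. I'll measure it there, relative to the front tins.

```bash
sed -i 's/def tinpose(c,K,eye,att,R=49.5,z=94.5)/def tinpose(c,K,eye,att,R=49.5,z=94.5,sg=1)/; s/if n\[0\]<0:n=-n .*/if n[0]*sg<0:n=-n  # outward/; s/p\*=np.sign(p\[0\]) .*/p*=np.sign(p[0])*sg/' h.py
cat >> h.py <<'E'
def scene(cam):
    K,e,a=[np.array(cam[k]) for k in("intrinsics","eye","attitude")]
    out=[]
    for c in tins(np.array(cam["frame"]))[0]:
        try:m=tinpose(c,K,e,a,sg=-1)
        except Exception: continue
        if 400<m[0][0]<750 and -350<m[0][1]<230: out.append(m)
    out.sort(key=lambda m:m[0][1])
    P=np.load("place.npz")
    for m in out: print(c.mean(0).round(),m[0].round(1),"slope %.3f len %.0f"%m[1:])
    if len(out)==3:
        f2,f1,t=[m[0] for m in out]; d=f1-f2; r=d/np.linalg.norm(d); b=np.array([r[1],-r[0],0])
        print("spacing %.0f row slope %.3f"%(np.linalg.norm(d),r[0]/r[1]),"tin behind place: by line of fronts %.1f, abs %.1f; along from f1 %.1f abs %.1f"%((t-f1)@b,(t-P["pl"])@P["b"],(t-f1)@r-165,(t-P["pl"])@P["r"]))
E
python3 - <<'E'
from h import *
from workcell import env
print("initial");scene(np.load("scene0.npz"))
print("now");scene(env.read_camera("scene"))
E
```

```text
initial
[122.  22.] [585.9 121.9  94.5] slope -0.129 len 120
now
[121.  22.] [555.1 108.5  94.5] slope -0.183 len 104
```

```bash
python3 - <<'E'
from h import *
from workcell import env
c=env.read_camera("scene");np.savez("scene1.npz",**{k:np.array(v) for k,v in c.items()})
im=c["frame"];o=im.copy()
for q in tins(im)[0]: cv2.drawContours(o,[q[:,None]],-1,(0,0,255),1);print(q.mean(0).round(),len(q))
cv2.imwrite("pics/v2.png",cv2.resize(o[140:270,90:340],None,fx=3,fy=3,interpolation=cv2.INTER_NEAREST))
E
```

```text
[277. 213.] 168
[471. 133.] 240
[488.  69.] 193
[121.  22.] 199
```

View pics/v2.png

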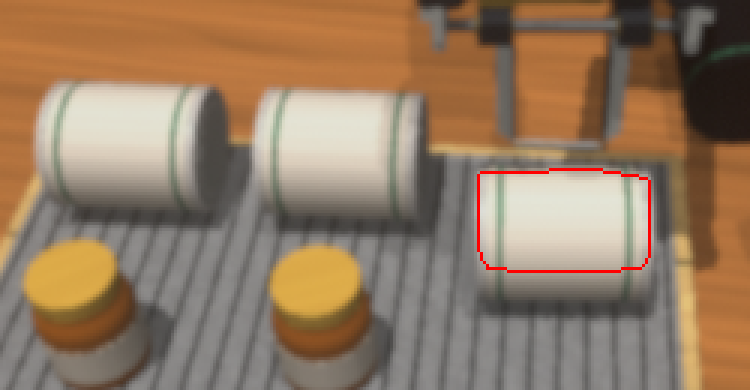

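```bash
sed -i 's/def tins(img):/def tins(img,S=40,V=165):/; s/hsv\[...,1\]<40)&(hsv\[...,2\]>165/hsv[...,1]<S)\&(hsv[...,2]>V/; s/in tins(np.array(cam\["frame"\]))\[0\]/in tins(np.array(cam["frame"]),65,150)[0]/' h.py
python3 - <<'E'
from h import *
for f in("scene0","scene1"):
    d=np.load(f+".npz");print(f);scene(d)
    h=cv2.cvtColor(d["frame"],cv2.COLOR_BGR2HSV)
    print([h[y,x].tolist() for x,y in((135,190),(203,192),(277,215),(277,190))],h[185:205:2,262].tolist())
E
```

```text
scene0
[120.  22.] [ 511.  -233.2   94.5] slope -0.098 len 115
[120.  22.] [495.1 -63.3  94.5] slope -0.094 len 117
[120.  22.] [584.4 122.4  94.5] slope -0.145 len 124
spacing 171 row slope -0.094 tin behind place: by line of fronts 106.3, abs 112.3; along from f1 11.6 abs 12.9
[[16, 37, 218], [17, 35, 219], [23, 28, 224], [18, 106, 168]] [[13, 143, 168], [13, 89, 160], [18, 110, 171], [18, 105, 183], [16, 30, 126], [12, 11, 117], [12, 11, 119], [18, 11, 120], [12, 10, 123], [12, 10, 123]]
scene1
[119.  22.] [ 511.2 -233.3   94.5] slope -0.094 len 115
[119.  22.] [495.1 -63.4  94.5] slope -0.093 len 117
[119.  22.] [553.4 113.2  94.5] slope -0.198 len 113
spacing 171 row slope -0.095 tin behind place: by line of fronts 74.7, abs 80.6; along from f1 5.3 abs 6.6
[[18, 35, 221], [18, 32, 222], [23, 25, 227], [18, 106, 164]] [[13, 121, 135], [14, 75, 146], [18, 107, 155], [18, 102, 163], [18, 34, 111], [16, 31, 108], [16, 37, 181], [20, 33, 222], [22, 26, 227], [25, 20, 227]]
```

```bash
python3 - <<'E'
from h import *
for f in("scene0","scene1"):
    d=np.load(f+".npz");h=d["frame"].astype(float)
    m=tins(d["frame"],65,150)[0]
    for c in m:
        x,y=c.mean(0)
        if y<150 or x>330: continue
        u=c[:,0];print(f,x.round(),[(k,c[u==k,1].min(),c[u==k,1].max()) for k in range(u.min()+2,u.max()-1,5)])
E
```

```text
scene0 278.0 [(249, np.int32(207), np.int32(243)), (254, np.int32(207), np.int32(244)), (259, np.int32(207), np.int32(245)), (264, np.int32(207), np.int32(245)), (269, np.int32(207), np.int32(246)), (274, np.int32(207), np.int32(246)), (279, np.int32(207), np.int32(246)), (284, np.int32(207), np.int32(246)), (289, np.int32(207), np.int32(246)), (294, np.int32(207), np.int32(246)), (299, np.int32(208), np.int32(245)), (304, np.int32(208), np.int32(245))]
scene0 202.0 [(177, np.int32(174), np.int32(200)), (182, np.int32(170), np.int32(201)), (187, np.int32(170), np.int32(203)), (192, np.int32(171), np.int32(203)), (197, np.int32(171), np.int32(203)), (202, np.int32(171), np.int32(203)), (207, np.int32(171), np.int32(204)), (212, np.int32(171), np.int32(204)), (217, np.int32(171), np.int32(204)), (222, np.int32(172), np.int32(203))]
scene0 129.0 [(104, np.int32(175), np.int32(198)), (109, np.int32(168), np.int32(198)), (114, np.int32(168), np.int32(200)), (119, np.int32(168), np.int32(200)), (124, np.int32(168), np.int32(200)), (129, np.int32(168), np.int32(200)), (134, np.int32(168), n
[... 688 characters left out ...]
70), np.int32(203)), (191, np.int32(170), np.int32(203)), (196, np.int32(171), np.int32(203)), (201, np.int32(171), np.int32(204)), (206, np.int32(171), np.int32(204)), (211, np.int32(171), np.int32(204)), (216, np.int32(171), np.int32(204)), (221, np.int32(172), np.int32(202)), (226, np.int32(172), np.int32(198))]
scene1 129.0 [(104, np.int32(175), np.int32(199)), (109, np.int32(168), np.int32(199)), (114, np.int32(168), np.int32(200)), (119, np.int32(168), np.int32(200)), (124, np.int32(168), np.int32(201)), (129, np.int32(168), np.int32(201)), (134, np.int32(168), np.int32(201)), (139, np.int32(169), np.int32(201)), (144, np.int32(169), np.int32(201)), (149, np.int32(169), np.int32(201))]
```

The tin has rolled about 32 mm, leaving about 75 mm, and the front tins haven't moved. For stroke two I'll re-place the fingers 20 mm behind the top and add a slight turn to square the tin up.

Call:
apply_moves --pt "0 -0.8 0 0" --pt "0 -0.82 0 0" --pt "0 0 0.4 0" --pt "0 0 0.4 0" --pt "0 0 0.3 0"

```text
t: 6.15
tcp_pos: [563.6, 113.4, 142.8]
eef_rot: [3.137, 0.0, -1.435]
ft_force: [-1.2, -0.6, 37.1]
opening: 60.0
```

Call:
apply_moves --pt "0 0 0.06 0" --pt "0 0 0.06 0" --pt "0 0 0.04 0" --pt "0 0 0 0"

```text
t: 6.48
tcp_pos: [566.5, 113.8, 142.9]
eef_rot: [-3.138, 0.0, -1.435]
ft_force: [0.7, 0.7, 8.1]
opening: 60.2
```

Call:
apply_moves --pt "0 0.2 -0.02 0" --pt "0 0.36 -0.02 0.05" --pt "0 0.36 0 0.05" --pt "0 0.36 0 0.05" --pt "0 0.36 0 0.05"

```text
t: 6.9
tcp_pos: [525.5, 108.1, 144.1]
eef_rot: [-3.138, -0.001, -1.45]
ft_force: [0.6, -0.5, 9.0]
opening: 60.0
```

Call:
apply_moves --pt "0 0.36 0 0.05" --pt "0 0.36 0.02 0.05" --pt "0 0.36 0.02 0" --pt "0 0.2 0.01 0" --pt "0 0 0 0"

```text
t: 7.32
tcp_pos: [492.2, 103.7, 142.2]
eef_rot: [-3.141, -0.002, -1.459]
ft_force: [0.3, -3.0, 8.2]
opening: 60.2
```

Call:
apply_moves --pt "0 0 0 0" --pt "0 0 -0.06 0" --pt "0 0 -0.1 0" --pt "0 0 -0.5 0" --pt "0 0 -0.6 0"

```text
t: 7.73
tcp_pos: [490.4, 104.6, 170.4]
eef_rot: [3.135, 0.001, -1.459]
ft_force: [-0.6, -1.2, 0.2]
opening: 60.3
```

Call:
apply_moves --pt "0 -0.8 0 0" --pt "0 -0.8 0 0" --pt "0 -0.8 0 0" --pt "0 0 0 0"

```text
t: 8.07
tcp_pos: [554.5, 111.3, 171.7]
eef_rot: [-3.141, 0.0, -1.459]
ft_force: [0.2, -0.6, 0.1]
opening: 60.4
```

```bash
python3 - <<'E'
from h import *
from workcell import env
s=env.sense();print(s["t"],s["tcp_pos"],s["eef_rot"])
c=env.read_camera("scene");scene(c)
w=env.read_camera("wrist")["frame"]
cv2.imwrite("pics/v3.png",np.hstack([cv2.resize(c["frame"][130:270,80:340],(450,242)),cv2.resize(w,(323,242))]))
E
```

```text
8.0667 [554.46714611 111.34865902 171.69686684] [-3.14136304e+00  2.67719019e-04 -1.45914171e+00]
[113.  24.] [ 511.2 -233.3   94.5] slope -0.094 len 115
[113.  24.] [495.1 -63.4  94.5] slope -0.093 len 117
```

View pics/v3.png

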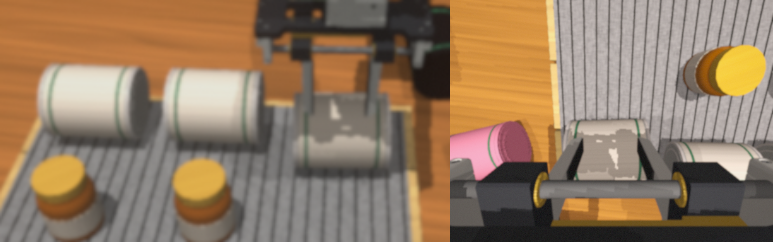

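The gripper covers and shades the tin, so I'll move forward and up for a clean look.

Call:
apply_moves --pt "0 0.9 -0.9 0" --pt "0 0.9 -0.9 0" --pt "0 0.9 -0.5 0" --pt "0 0.9 0 0" --pt "0 0 0 0"

```text
t: 8.58
tcp_pos: [459.0, 101.3, 230.1]
eef_rot: [3.139, 0.0, -1.458]
ft_force: [-0.2, 0.0, 0.1]
opening: 60.5
```

```bash
python3 - <<'E'
from h import *
from workcell import env
s=env.sense();print(s["t"],s["tcp_pos"],s["eef_rot"])
c=env.read_camera("scene");scene(c)
np.savez("scene2.npz",**{k:np.array(v) for k,v in c.items()})
for q in tins(c["frame"],65,150)[0]:
    x,y=q.mean(0);u=q[:,0]
    if y>150 and x<330: print([(k,int(q[u==k,1].min()),int(q[u==k,1].max())) for k in range(u.min()+2,u.max()-1,6)])
cv2.imwrite("pics/v4.png",cv2.resize(c["frame"][120:270,80:340],(780,450)))
E
```

```text
8.5833 [459.02895693 101.26885863 230.09986139] [ 3.13922172e+00  2.92926345e-04 -1.45844358e+00]
[120.  22.] [ 511.2 -233.3   94.5] slope -0.094 len 115
[120.  22.] [495.1 -63.3  94.5] slope -0.094 len 117
[120.  22.] [513.3 112.6  94.5] slope -0.190 len 121
spacing 171 row slope -0.095 tin behind place: by line of fronts 34.7, abs 40.7; along from f1 8.4 abs 9.5
[(251, 184, 216), (257, 184, 217), (263, 184, 218), (269, 184, 218), (275, 184, 218), (281, 184, 219), (287, 183, 219), (293, 183, 219), (299, 184, 217)]
[(177, 174, 200), (183, 170, 202), (189, 170, 203), (195, 171, 203), (201, 171, 203), (207, 171, 204), (213, 171, 204), (219, 171, 203), (225, 172, 203)]
[(104, 174, 198), (110, 168, 198), (116, 168, 200), (122, 168, 200), (128, 168, 200), (134, 168, 201), (140, 169, 201), (146, 169, 200), (152, 169, 200)]
```

View pics/v4.png

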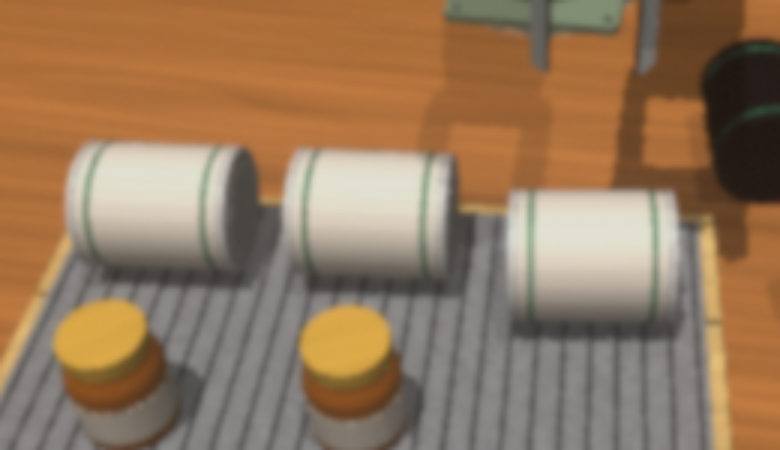

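```bash
cat >> h.py <<'E'
def sub(cam,boxes,z=94.5,R=49.5):
    """sub-pixel upper edge in the blue channel -> axis line; prints slope and mid x"""
    K,e,a=[np.array(cam[k]) for k in("intrinsics","eye","attitude")]; B=np.array(cam["frame"])[...,0].astype(float)
    for u0,u1,v0,v1 in boxes:
        E=[]
        for u in range(u0,u1):
            col=B[v0:v1,u]; t=145; k=np.argmax(col>t)
            if k: E.append((u,v0+k-1+(t-col[k-1])/(col[k]-col[k-1])))
        E=np.array(E); f=np.polyfit(*E.T,1); g=abs(np.polyval(f,E[:,0])-E[:,1])<.5; f=np.polyfit(*E[g].T,1)
        ends=np.array([(u,np.polyval(f,u)) for u in(u0,u1)]); L=cast(ends,K,e,a,z)
        n=np.cross(L[0]-e,L[1]-e);n/=np.linalg.norm(n);n*=-np.sign(n[0])
        w=L[1]-L[0];w/=np.linalg.norm(w);p=np.cross(w,[0,0,1]);p*=-np.sign(p[0])
        C=(L-R/(p@n)*p).mean(0); print("at",C.round(1),"slope %.3f"%(w[0]/w[1]),"res %.2f"%np.std(np.polyval(f,E[g,0])-E[g,1]),g.sum(),len(g))
E
python3 - <<'E'
from h import *
F=[(112,148,155,185),(185,222,155,185)]
print("0");sub(np.load("scene0.npz"),F+[(256,300,198,222)])
print("2");sub(np.load("scene2.npz"),F+[(256,300,172,200)])
E
```

```text
0
at [ 514.3 -257.6   94.5] slope -0.103 res 0.15 31 36
at [496.8 -73.4  94.5] slope -0.098 res 0.08 34 37
at [585.9 123.6  94.5] slope -0.127 res 0.19 30 43
2
at [ 514.2 -257.7   94.5] slope -0.103 res 0.15 31 36
at [496.7 -73.8  94.5] slope -0.093 res 0.12 33 37
at [515.  118.6  94.5] slope -0.166 res 0.25 15 44
```

```bash
python3 - <<'E'
from h import *
B=np.load("scene2.npz")["frame"][...,0].astype(int)
for u in range(250,308,4): print(u,B[176:192,u])
E
```

```text
250 [ 61  60  59  60  59  63  78 103 128 144 153 158 163 171 179 188]
254 [ 56  55  55  56  56  59  80 118 152 170 179 183 185 189 192 196]
258 [ 56  56  56  56  55  58  75 105 134 151 158 163 165 168 171 175]
262 [ 61  62  62  61  61  65  85 124 157 176 185 190 194 197 201 205]
266 [ 64  64  63  63  63  65  86 124 157 175 185 191 194 196 200 205]
270 [ 63  64  64  63  63  65  85 123 157 175 185 190 194 197 201 205]
274 [ 63  64  64  63  63  65  86 122 156 175 185 191 194 197 201 205]
278 [ 64  64  64  65  64  65  85 122 156 175 185 191 194 196 201 205]
282 [ 62  64  64  63  62  63  81 120 156 175 184 190 194 197 201 205]
286 [ 44  44  44  44  45  49  75 118 154 175 184 190 194 197 201 205]
290 [ 43  43  43  44  44  48  75 118 154 175 184 190 194 197 201 205]
294 [ 44  43  43  43  45  48  71 113 151 172 183 188 193 195 200 205]
298 [ 46  43  42  43  42  45  61  91 121 139 146 147 145 143 145 148]
302 [ 48  43  41  41  42  48  68 102 137 160 172 175 177 183 190 196]
306 [46 42 42 41 41 43 43 44 47 51 56 62 69 76 87 99]
```

```bash
python3 - <<'E'
from h import *
F=[(114,144,155,185),(187,218,155,185)]
print("0");sub(np.load("scene0.npz"),F+[(258,294,198,222)])
print("2");sub(np.load("scene2.npz"),F+[(261,296,172,200)])
E
```

```text
0
at [ 514.4 -260.5   94.5] slope -0.099 res 0.16 28 30
at [497.  -75.7  94.5] slope -0.099 res 0.08 31 31
at [586.  120.1  94.5] slope -0.141 res 0.19 35 36
2
at [ 514.3 -260.5   94.5] slope -0.100 res 0.16 28 30
at [496.8 -75.8  94.5] slope -0.098 res 0.08 31 31
at [514.3 117.6  94.5] slope -0.137 res 0.07 35 35
```

The tin is 0.04 rad crooked, same as at the start, with about 35.5 mm left to go. Setting up the last stroke.

Call:
apply_moves --pt "-0.04 -0.7 0.5 0" --pt "-0.04 -0.7 0.5 0" --pt "-0.04 -0.7 0.5 0" --pt "-0.04 -0.66 0.5 0" --pt "0 0 0.6 0"

```text
t: 9.05
tcp_pos: [534.4, 113.1, 164.1]
eef_rot: [-3.14, 0.0, -1.459]
ft_force: [-0.0, 0.0, 0.1]
opening: 59.8
```

Call:
apply_moves --pt "0 0 0.5 0" --pt "0 0 0.2 0" --pt "0 0 0.06 0" --pt "0 0 0.06 0" --pt "0 0 0 0"

```text
t: 9.47
tcp_pos: [531.8, 112.9, 144.9]
eef_rot: [-3.141, -0.0, -1.459]
ft_force: [-0.4, -0.2, 0.8]
opening: 60.0
```

Call:
apply_moves --pt "0 0 0.04 0" --pt "0 0 0 0"

```text
t: 9.63
tcp_pos: [532.0, 112.9, 144.5]
eef_rot: [-3.14, -0.0, -1.459]
ft_force: [-0.2, 0.2, 0.1]
opening: 60.2
```

Call:
apply_moves --pt "0 0.18 0 0" --pt "0 0 0 0" --pt "0 0 0.04 0" --pt "0 0 0.04 0" --pt "0 0 0 0"

```text
t: 10.05
tcp_pos: [528.7, 112.6, 143.3]
eef_rot: [-3.138, -0.0, -1.459]
ft_force: [-0.1, 0.8, 3.4]
opening: 60.4
```

Call:
apply_moves --pt "0 0 0.04 0" --pt "0 0 0 0"

```text
t: 10.22
tcp_pos: [529.5, 112.7, 143.1]
eef_rot: [-3.136, 0.0, -1.459]
ft_force: [0.3, 0.9, 6.9]
opening: 60.0
```

Call:
apply_moves --pt "0 0.2 -0.02 0" --pt "0 0.36 -0.02 0" --pt "0 0.36 0 0" --pt "0 0.36 0 0" --pt "0 0.36 0 0"

```text
t: 10.63
tcp_pos: [488.4, 107.1, 144.1]
eef_rot: [-3.136, -0.002, -1.459]
ft_force: [0.1, -2.7, 7.7]
opening: 59.9
```

Call:
apply_moves --pt "0 0.36 0 0" --pt "0 0.36 0.02 0" --pt "0 0.36 0.02 0" --pt "0 0.16 0.01 0" --pt "0 0 0 0"

```text
t: 11.05
tcp_pos: [456.4, 103.0, 142.3]
eef_rot: [-3.139, -0.003, -1.459]
ft_force: [-1.2, -4.0, 7.1]
opening: 60.5
```

```bash
python3 - <<'E'
from h import *
from workcell import env
s=env.sense();print(s["t"],s["tcp_pos"],s["ft_force"])
c=env.read_camera("scene");scene(c);sub(c,[(114,144,155,185),(187,218,155,185),(259,290,158,190)])
B=c["frame"][...,0].astype(int)
for u in range(246,306,6): print(u,B[164:184,u])
E
```

```text
11.05 [456.38259333 103.00116644 142.29261535] [-1.15795994 -3.98945979  7.07799047]
[119.  22.] [ 511.2 -233.3   94.5] slope -0.094 len 115
[119.  22.] [495.1 -63.3  94.5] slope -0.094 len 117
[119.  22.] [486.2  98.4  94.5] slope -0.204 len 101
spacing 171 row slope -0.095 tin behind place: by line of fronts 6.4, abs 12.4; along from f1 -3.2 abs -2.2
at [ 514.1 -260.5   94.5] slope -0.101 res 0.16 28 30
at [496.7 -75.9  94.5] slope -0.098 res 0.08 31 31
at [485.8 109.9  94.5] slope -0.207 res 0.26 29 31
246 [58 61 63 63 65 65 65 63 63 64 64 64 63 63 62 63 62 62 62 61]
252 [ 58  60  62  63  64  65  66  69  76  84 100 126 151 168 179 185 189 191
 190 189]
258 [ 80  80  80  80  82  85  88  87  81  78  90 116 142 158 164 167 171 176
 178 179]
264 [ 55  56  56  56  56  57  58  60  63  72  91 124 162 189 200 204 206 208
 209 208]
270 [ 62  62  63  63  62  64  65  68  71  80 102 136 170 192 200 203 206 208
 209 209]
276 [ 61  62  63  63  63  64  65  67  73  92 125 155 177 191 199 203 206 209
 208 209]
282 [ 59  58  58  58  56  55  54  57  66  89 124 152 168 178 189 199 205 208
 208 208]
288 [ 41  40  41  41  42  41  41  45  54  74 101 134 159 174 186 198 205 208
 209 208]
294 [ 93  94  94  96 102 107 110 109 106 102 104 128 155 175 188 195 200 202
 204 205]
300 [ 61  60  59  59  59  60  60  61  65  71  80  98 129 158 177 191 198 203
 204 204]
```

Now lift off gently, back the arm well clear, and check in a clean view.

Call:
apply_moves --pt "0 0 0 0" --pt "0 0 -0.06 0" --pt "0 0 -0.1 0" --pt "0 0 -0.5 0" --pt "0 0 -0.8 0"

```text
t: 11.52
tcp_pos: [453.0, 104.4, 174.8]
eef_rot: [3.135, 0.001, -1.459]
ft_force: [-0.3, -0.5, -1.1]
opening: 59.9
```

Call:
apply_moves --pt "0 0.2 -0.9 0" --pt "0 0.9 -0.9 0" --pt "0 0.9 -0.5 0" --pt "0 0.2 0 0" --pt "0 0 0 0"

```text
t: 11.93
tcp_pos: [400.4, 98.4, 234.7]
eef_rot: [-3.14, 0.0, -1.459]
ft_force: [0.1, 0.2, -0.0]
opening: 59.9
```

```bash
python3 - <<'E'
from h import *
from workcell import env
s=env.sense();print(s["t"],s["tcp_pos"],s["ft_force"])
c=env.read_camera("scene");scene(c);sub(c,[(114,144,155,185),(187,218,155,185),(261,291,155,190)])
np.savez("scene3.npz",**{k:np.array(v) for k,v in c.items()})
B=c["frame"][...,0].astype(int)
for u in range(246,306,6): print(u,B[168:184,u])
t=env.read_camera("top")["frame"]
cv2.imwrite("pics/v5.png",np.hstack([cv2.resize(c["frame"][120:270,80:340],(450,260)),cv2.resize(t,(346,260))]))
E
```

```text
11.9333 [400.36507752  98.38081825 234.67932186] [ 0.11088069  0.22093712 -0.01791841]
[120.  22.] [ 511.2 -233.3   94.5] slope -0.094 len 115
[120.  22.] [495.1 -63.3  94.5] slope -0.094 len 117
[120.  22.] [478.8 106.   94.5] slope -0.150 len 122
spacing 171 row slope -0.095 tin behind place: by line of fronts -0.2, abs 5.7; along from f1 5.1 abs 6.0
at [ 514.3 -260.5   94.5] slope -0.099 res 0.16 28 30
at [496.9 -75.7  94.5] slope -0.099 res 0.09 31 31
at [480.6 108.   94.5] slope -0.140 res 0.03 30 30
246 [64 63 61 58 55 56 57 56 56 56 55 55 56 56 54 54]
252 [ 60  60  61  69  96 131 156 169 178 182 184 184 184 185 187 188]
258 [ 56  57  59  67  87 115 136 149 156 162 167 168 171 174 175 176]
264 [ 63  64  65  72  98 136 165 182 190 196 199 202 204 205 206 206]
270 [ 63  64  64  68  94 134 165 181 190 195 199 201 204 206 206 206]
276 [ 62  62  64  73  98 135 165 181 190 195 199 201 204 205 206 205]
282 [ 59  60  62  70  96 134 165 181 190 195 199 201 204 206 206 206]
288 [ 41  41  43  55  88 130 163 180 189 194 198 201 204 206 206 206]
294 [ 41  40  42  51  82 122 153 171 180 187 190 193 196 199 201 202]
300 [ 39  39  43  54  85 122 153 171 180 185 189 192 195 198 201 202]
```

View pics/v5.png

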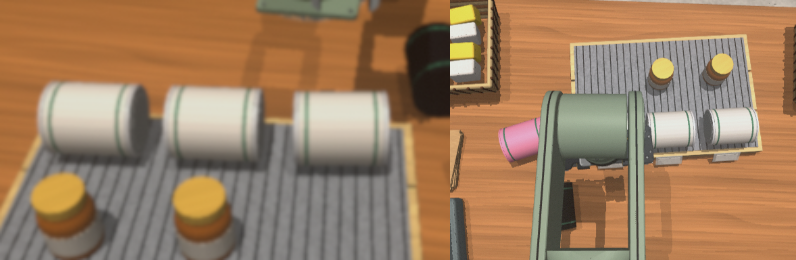

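The scene view puts the tin 0–1 mm off the row line, 0.04 rad crooked and about 5 mm sideways. I'll swing the arm aside for one independent top-camera check.

Call:
apply_moves --pt "1 0 0 0" --pt "1 0 0 0" --pt "1 0 0 0" --pt "1 0 0 0" --pt "1 0 0 0"

```text
t: 12.45
tcp_pos: [414.9, -27.1, 232.8]
eef_rot: [3.139, 0.001, -1.459]
ft_force: [0.1, 0.1, -0.5]
opening: 59.9
```

Call:
apply_moves --pt "1 0.2 0 0" --pt "1 0.2 0 0" --pt "1 0.2 0 0" --pt "1 0.2 0 0" --pt "1 0.2 0 0"

```text
t: 12.87
tcp_pos: [403.7, -154.3, 232.7]
eef_rot: [3.139, 0.002, -1.459]
ft_force: [0.3, -0.5, 0.4]
opening: 60.0
```

Call:
apply_moves --pt "1 0.2 0 0" --pt "1 0.2 0 0" --pt "1 0.2 0 0" --pt "1 0.2 0 0" --pt "0 0 0 0"

```text
t: 13.28
tcp_pos: [394.9, -258.6, 232.6]
eef_rot: [3.139, 0.0, -1.463]
ft_force: [0.3, -0.0, 0.7]
opening: 60.3
```

```bash
python3 - <<'E'
from h import *
from workcell import env
s=env.sense();print(s["t"],s["tcp_pos"],s["dq"].round(3))
c=env.read_camera("top");K,e,a=[np.array(c[k]) for k in("intrinsics","eye","attitude")];P=np.load("place.npz")
for q in tins(c["frame"])[0]:
    try:m=tinpose(q,K,e,a)
    except Exception: continue
    print(m[0].round(1),"slope %.3f len %.0f"%m[1:],"in place x %.1f y %.1f"%((m[0]-P["pl"])@P["b"],(m[0]-P["pl"])@P["r"]))
print("scene");scene(env.read_camera("scene"))
E
```

```text
13.2833 [ 394.85950162 -258.56449608  232.56237771] [ 0.053 -0.035  0.038  0.048  0.04   0.051]
[473.1 104.1  94.5] slope -0.141 len 122 in place x -0.1 y 4.6
[488.5 -64.8  94.5] slope -0.092 len 120 in place x 0.1 y -164.9
[ 503.8 -233.9   94.5] slope -0.072 len 115 in place x 0.2 y -334.8
scene
[488.  69.] [ 509.6 -233.    94.5] slope -0.146 len 116
[488.  69.] [494.2 -65.2  94.5] slope -0.081 len 120
[488.  69.] [481.3 106.1  94.5] slope -0.147 len 121
spacing 168 row slope -0.092 tin behind place: by line of fronts 2.8, abs 8.3; along from f1 6.8 abs 6.0
```

The top camera agrees: x −0.1 mm, y +4.6 mm, about 0.045 rad crooked, and the front tins unmoved. Handing in.

```bash
python3 -c "
from workcell import env
print(env.sense()['dq'].round(3)); print(env.sign_off())"
```

```text
[ 0.032 -0.026  0.016  0.005  0.009  0.   ]
the job is handed in; nothing more can be done
None
```

I rolled the white tin forward about 108 mm into the empty left place in three slow fingertip strokes on top of it. I lifted the fingers off after each stroke, moved the arm clear and handed in at about 13 s.

**Last checks**

| Check | Top camera | Scene camera | Allowed |
|---|---|---|---|
| Off the front row's line | −0.1 mm | 0 to +1 mm (clear view) | ±10 mm |
| Sideways from the middle of the place | +4.6 mm | about +5 mm | ±25 mm |
| Axis against the row | about 0.045 rad | about 0.04 rad | 0.12 rad |

The front tins measured where they started. The jars looked unmoved, but I didn't measure them.

**What failed or disagreed**
- **Scene camera offset:** its absolute positions were about 6 mm further back than the top camera's, so I only used it relative to the front tins.
- **Last scene reading:** it gave +2.8 mm off the line, but the arm was partly in view.
- **Crookedness:** I tried to take some of it out with a small turn during the second stroke, and it had no effect. The tin kept its starting angle.
- **Force peak:** setting the fingers down for the second stroke briefly pressed the tin with 37 N. It did no visible harm.

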